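Swing out the stand of the larger work lamp

TASK

Two battery work lamps lie face down on the garage bench with their tube stands folded down. Swing the larger lamp's stand up and over, past upright, until it rests against its stop and stays up by itself, then let go of it. Leave the smaller lamp's stand folded down.

Things in the scene. Friction and masses are not known exactly. Their poses are not given: they have to be found in the camera images.
- big_lamp: The larger of two alike work lamps (black housing with ribs, grey battery block on the back), lying face down and immovable on the bench. Housing 100 mm (x) by 180 mm (y), 55 mm high, battery block in its middle up to 78 mm above the bench. Origin: centre of the underside, on the bench. z up; the folded stand points along its -x axis. The stand's hinge axis is parallel to y and lies 45 mm above the origin.
- big_stand (a joint): Angle (rad) of the larger lamp's stand. 0: folded, level, pointing along the lamp's -x with its crossbar 45 mm above the bench; 1.57: upright; 2.09: on its stop, leaning over to the lamp's +x side. The hinge turns freely and there is no catch: by its own weight (0.17 to 0.35 kg) the stand falls back to 0 if let go before upright, and falls on to the stop if let go beyond it.
- big_bar (a point): Middle of the crossbar of the larger lamp's stand. The stand is a U of bare 12 mm round steel tube, 210 mm between its two arms; its straight crossbar runs parallel to the lamp's y axis, 120 mm from the hinge axis. Folded, it lies clear of the housing with a 64 mm gap to it and bare bench below. The axes turn with the stand: y along the bar, x from the bar to the hinge.
- small_stand (a joint): Angle (rad) of the stand of the smaller lamp, which looks the same but has a housing of 80 by 110 mm, 48 mm high, and a stand 140 mm wide and 95 mm long. 0: folded; grows as it is raised. It lies on the other side, left or right, of the robot's midline from the larger lamp.
Mind the look-alikes: they are no part of the job. What is shaped like the part that bears small_stand but blue or turquoise is not meant.

How it is judged:
At the end, for the whole second after the job is handed in: The larger lamp's stand stands past upright, at 1.9 rad or more (within about 11 degrees of its stop at 2.09), at rest (under 0.2 rad/s) and released; the smaller lamp's stand is folded, under 0.15 rad (value of joint big_stand above 1.9 rad and velocity of joint big_stand between -0.2 and 0.2 rad/s and value of joint small_stand below 0.15 rad); the robot touches nothing.
It fails at once if the smaller lamp's stand is raised by more than 0.3 rad (value of joint small_stand above 0.3 rad).
It also fails if it takes over 42 s, if anything falls off the work surface, if the arm or the gripper's body presses on something with over 40 N, if the wrist force passes 120 N, or if a joint passes its speed limit or range.

ROBOT

A 7-joint arm with a two-finger parallel gripper is mounted at the origin on the work surface. World frame = base frame: x ahead of the robot, y to its left, z up, the work surface at z = 0. Lengths are in m, angles in rad, forces in N, time in s.
With the tool pointing down it reaches from about 0.4 to 0.85 m from the base axis. Payload 10.4 kg.
Tool frame: the origin (TCP) lies at the very end of the fingers, on their centre line; the grasp point (between the pads) lies 19 mm behind it; z points along the fingers, y is the line along which they close (so a half turn about z gives the same grasp; the last joint's range is limited). The gripper opens to 87 mm and grips with 3 to 60 N. Pads are 19 mm wide; open, the fingers measure 117 mm over their backs; the gripper's body (75 mm by 190 mm) begins 51 mm behind the grasp point.
Start: joints at [-1.355, 0.332, -0.065, 1.46, 0.022, 1.35, -0.088], TCP at [0.148, 0.607, 0.184] pointing down, gripper open.
Joint ranges: [-2.6, 2.6], [-0.5, 2.12], [-1.47, 1.34], [0.16, 2.42], [-1.27, 4.41], [0.06, 2.06], [-2.6, 2.6]. Speed limits (rad/s): [2.22, 2.22, 2.79, 2.79, 3.14, 3.14, 3.14].

INTERFACE

Orientations are given as a unit quaternion [x, y, z, w].
In Python, from bench import * gives the robot as it stands.
- The arm moves only by the tool step_arm, never from a script. Its arguments are lists of equal length, an entry for each row: "delta_pos": the shift along the world's x, y, z in units of 25 mm (1.0 is 25 mm), a list of three; "turn": the turn about the world's z in units of 0.12 rad (1.0 is 0.12 rad). In form: {"delta_pos": [[tx, ty, tz], ...], "turn": [turn, ...]}. A call has 1 to 12 rows; each row shifts and turns the commanded pose from where the row before left it; what a row does not reach is not made up. A row lasts 1/10 s, in which the tool goes at most 50 mm and 8.59 degrees, less where a joint would pass 70% of its speed; a pose out of reach is approached as far as the arm can. A call with a number of a shift or a turn outside -1 to 1 is refused whole. A call with a gripper value outside its range is refused whole. "grip" is the closure, from 0 (fully open) to 1 (shut), set as the call begins (left out, the last holds). The fingers move at their own pace and stop on an object; "newtons" is the grip in N (left out, the last holds). Time passes only in rows, so rows that do not move let the fingers close. It gives the time, the measured TCP pose, the force, the opening and the grip force at its end, in the units of the state.
- read_state(): the state, without advancing time (a new reading comes with each control period).
- camera(name): name is "scene" or "top" or "wrist"; returns a dict with "image" (420x560x3 uint8, red, green, blue), "z_map" (420x560 float32, m along the optical axis (not along the pixel's ray), 0 where there is no reading), "mtx" (3x3 intrinsics, pixels), "dist" ([k1, k2, p1, p2, k3] as OpenCV has them; the pictures are not rectified), "view" (4x4, takes a point from world to camera coordinates). Camera axes: x right, y up, looking along -z (the intrinsics and any distortion apply to the point x, -y, -z); pixel columns grow to the right and rows downward; lengths in m; the calibration is good to about 2 mm. A picture is of the moment at which its call begins.
- close_job(): hands the job in; it is judged then, once.
The state is a dict: "time": time; "joint_positions": joint angles; "joint_vel": joint speeds; "joint_torque": joint torques, N m; "ee_pos": TCP position; "eef_rot": TCP orientation; "ft_force": force on the tool from outside, world axes, zero at the start; "torque": the same for the moment, N m; "width": finger opening in m; "grip_force": force on a finger pad.
Only numpy, scipy, OpenCV 4.12 (cv2) and the standard library are available. Lean on these libraries where they do the work, as an engineer would, in place of code of your own. Each camera call takes 0.05 s, during which the arm holds its last target. There are 200 camera calls.

## Working session

There is one attempt and no reset: what is moved stays moved. The work goes in short steps, Python scripts to look and compute and a tool call to move; the robot and the scene stay as the last step left them, time stands still between calls to the robot, and variables do not carry over. Pictures are saved under pics/ and viewed, at most 10 in all, crops included, and the job is handed in when it is done.

Besides the shell and the picture viewer there is one more tool, called after "Call:" as name(argument=value, ...), one argument or row to a line, values as JSON. step_arm: Moves the arm, as the interface text tells. Shifts and turns lie within -1 to 1; 1 stands for 25 mm of shift or 0.12 rad of turn. Its arguments: {"type":"object","properties":{"delta_pos":{"type":"array"},"turn":{"type":"array"},"grip":{"type":"number"},"newtons":{"type":"number"}},"required":["delta_pos","turn"]}

```bash
mkdir -p pics
cat > h.py <<'E'
from bench import *
import numpy as np, cv2
def snap(n,f):
    c=camera(n); cv2.imwrite(f'pics/{f}.png',c['image'][:,:,::-1]); np.savez(f'pics/{f}.npz',**c); return c
def cloud(c):
    z=c['z_map']; h,w=z.shape
    u,v=np.meshgrid(np.arange(w),np.arange(h))
    p=cv2.undistortPoints(np.stack([u,v],-1).reshape(-1,1,2).astype(np.float64),c['mtx'],np.array(c['dist'])).reshape(h,w,2)
    P=np.stack([p[...,0]*z,-p[...,1]*z,-z,np.ones_like(z)],-1)
    W=P@np.linalg.inv(c['view']).T
    W[z==0]=np.nan
    return W[...,:3]
E
python3 - <<'E'
from h import *
c=snap('top','top1'); d=snap('scene','scene1')
cv2.imwrite('pics/both.png',cv2.resize(np.hstack([c['image'],d['image']])[:,:,::-1],(800,300)))
s=read_state(); print(s['time'],s['ee_pos'],s['eef_rot'],s['ft_force'],s['width'])
E
```

```text
0.1 [0.14777858 0.60688924 0.18335744] [ 1.19143903e-01  9.92876810e-01 -6.07996818e-04 -3.98025527e-05] [0.44171428 0.57929171 0.15607253] 0.08743449230085827
```

View pics/top1.png

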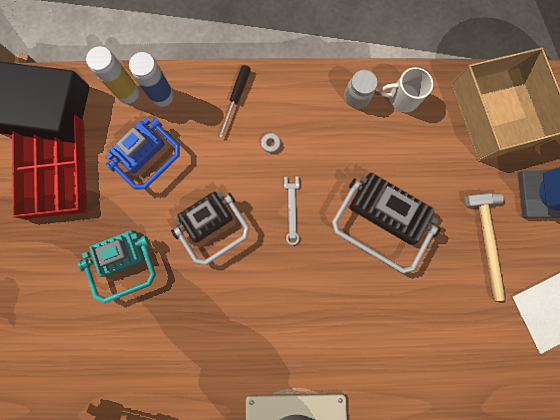

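The top view shows the larger lamp at about (395,208), with its folded crossbar running from (337,232) to (405,270). The small black lamp is at (205,220), and the blue and turquoise lamps are decoys. Next I measure the larger lamp.

Run:
```python
from h import *
c=dict(np.load('pics/top1.npz')); W=cloud(c); im=c['image'].astype(int)
def at(u,v): return np.round(W[v,u],3)
for p in [(298,400),(365,175),(438,212),(398,206),(337,232),(405,271),(370,252),(371,251),(372,250),(437,235),(300,300)]: print(p,at(*p))
# stand pixels: light grey, height 30-60mm
sat=im.max(-1)-im.min(-1)
m=np.zeros(sat.shape,bool); m[165:285,320:450]=1
Z=W[...,2]
st=m&(Z>.03)&(Z<.062)&(sat<35)&(im.max(-1)>130)
hs=m&(Z>.02)&(im.max(-1)<90)&(sat<30)
bt=m&(Z>.068)
for n,k in (('stand',st),('house',hs),('batt',bt)):
    q=W[k][:,:2].astype(np.float32); r=cv2.minAreaRect(q); print(n,k.sum(),r, np.round(cv2.boxPoints(r),3).tolist(), 'z',np.percentile(W[k][:,2],[5,50,95]).round(3))
```

```text
(298, 400) [ 0.106 -0.006  0.013]
(365, 175) [ 0.634 -0.186  0.003]
(438, 212) [ 0.539 -0.367 -0.001]
(398, 206) [ 0.544 -0.241  0.077]
(337, 232) [ 0.488 -0.102  0.051]
(405, 271) [ 0.396 -0.257  0.051]
(370, 252) [ 0.441 -0.178  0.048]
(371, 251) [ 0.443 -0.179  0.055]
(372, 250) [ 0.446 -0.183  0.048]
(437, 235) [ 0.482 -0.361 -0.002]
(300, 300) [ 0.33  -0.016 -0.002]
stand 877 ((0.5085225105285645, -0.21684303879737854), (0.2209959179162979, 0.16133487224578857), 58.50368118286133) [[0.38199999928474426, -0.26899999380111694], [0.5199999809265137, -0.3529999852180481], [0.6349999904632568, -0.16500000655651093], [0.4970000088214874, -0.07999999821186066]] z [0.046 0.05  0.055]
house 2211 ((0.5451246500015259, -0.23972198367118835), (0.2333025336265564, 0.10007616877555847), 58.7215576171875) [[0.44200000166893005, -0.31299999356269836], [0.5270000100135803, -0.36500000953674316], [0.6480000019073486, -0.16599999368190765], [0.5630000233650208, -0.11400000005960464]] z [0.035 0.043 0.077]
batt 921 ((0.5452256202697754, -0.24105075001716614), (0.0869942456483841, 0.06105061247944832), 59.052894592285156) [[0.4970000088214874, -0.2630000114440918], [0.5490000247955322, -0.2939999997615814], [0.593999981880188, -0.21899999678134918], [0.5410000085830688, -0.18799999356269836]] z [0.072 0.075 0.079]
```

View pics/scene1.png

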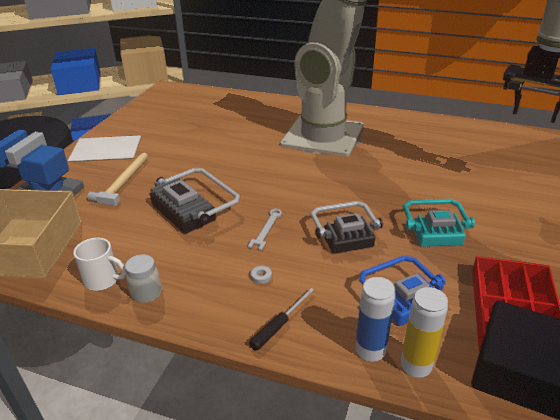

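Call:
step_arm(
  delta_pos=[
    [0.6, -0.7, 0.1],
    [0.6, -0.7, 0.1],
    [0.6, -0.7, 0.1],
    [0.6, -0.7, 0.1],
    [0.6, -0.7, 0],
    [0.6, -0.7, 0],
    [0.6, -0.7, 0],
    [0.6, -0.7, 0],
    [0.6, -0.7, 0],
    [0.6, -0.7, 0],
    [0.6, -0.7, 0],
    [0.6, -0.7, 0],
  ],
  turn=[-0.4, -0.4, -0.4, -0.4, -0.4, -0.4, -0.4, -0.4, -0.4, -0.4, -0.4, -0.4],
  grip=0,
)

```text
time: 1.3
ee_pos: [0.329, 0.3958, 0.1941]
eef_rot: [0.398, 0.917, 0.0, 0.0]
ft_force: [1.2, 0.9, -0.8]
width: 0.0869
grip_force: 0.0
```

Call:
step_arm(
  delta_pos=[
    [0.6, -0.7, 0],
    [0.6, -0.7, 0],
    [0.6, -0.7, 0],
    [0.6, -0.7, 0],
    [0.6, -0.7, 0],
    [0.6, -0.7, 0],
    [0.6, -0.7, 0],
    [0.6, -0.7, 0],
    [0, -1, 0],
    [0, -1, 0],
    [0, -1, 0],
    [0, -1, 0],
  ],
  turn=[-0.4, -0.4, -0.4, -0.4, -0.4, -0.4, -0.4, -0.4, -0.4, -0.4, -0.4, -0.4],
)

```text
time: 2.5
ee_pos: [0.4474, 0.1552, 0.1942]
eef_rot: [0.642, 0.767, 0.0, -0.0]
ft_force: [0.7, 0.3, -0.6]
width: 0.0872
grip_force: 0.0
```

Call:
step_arm(
  delta_pos=[
    [0, -1, 0],
    [0, -1, 0],
    [0, -1, 0],
    [0, -1, 0],
    [0, -1, 0],
    [0, -1, 0],
    [0, -1, 0],
    [0, -1, 0],
    [0, -1, 0],
    [0, -1, 0],
    [0, -1, 0],
    [0, 0, 0],
  ],
  turn=[-0.5, -0.5, -0.5, -0.5, -0.5, -0.5, -0.5, -0.5, -0.5, -0.5, -0.5, 0],
)

```text
time: 3.7
ee_pos: [0.4474, -0.1221, 0.1942]
eef_rot: [0.857, 0.515, -0.0, 0.0]
ft_force: [-0.8, 0.8, 0.1]
width: 0.0867
grip_force: 0.0
```

Call:
step_arm(
  delta_pos=[
    [-0.1, -0.75, 0],
    [-0.1, -0.75, 0],
    [0, -0.75, 0],
    [0, 0, 0],
  ],
  turn=[-0.25, -0.25, 0, 0],
)

```text
time: 4.1
ee_pos: [0.4421, -0.1775, 0.1942]
eef_rot: [0.871, 0.491, -0.0, 0.0]
ft_force: [-0.3, -0.7, -1.2]
width: 0.0868
grip_force: 0.0
```

Run:
```python
from h import *
c=snap('wrist','w1'); W=cloud(c); im=c['image'].astype(int)
sat=im.max(-1)-im.min(-1); Z=W[...,2]
R=(W[...,:2]-[.545,-.24]); a=R@[.855,-.52]; b=R@[.52,.855]
k=(Z>.035)&(Z<.06)&(a<-.09)&(a>-.15)&(abs(b)<.07)
q=W[k]; top=q[q[:,2]>np.percentile(q[:,2],70)]
print(k.sum(), q.mean(0).round(4), np.percentile(q[:,2],[5,95]).round(4), cv2.fitLine(top[:,:2].astype(np.float32),cv2.DIST_L2,0,.01,.01).ravel().round(4))
s=read_state(); print(s['ee_pos'],s['eef_rot'],s['joint_positions'])
```

```text
1703 [ 0.4456 -0.1743  0.0495] [0.0462 0.0515] [ 0.5214  0.8533  0.4459 -0.174 ]
[ 0.442379   -0.17581144  0.19412214] [ 8.71007692e-01  4.91269342e-01 -9.33168703e-05  1.60793087e-04] [-0.49042253 -0.05131821  0.76128216  1.8573699   0.03689468  1.32145816
 -0.28260635]
```

View pics/w1.png

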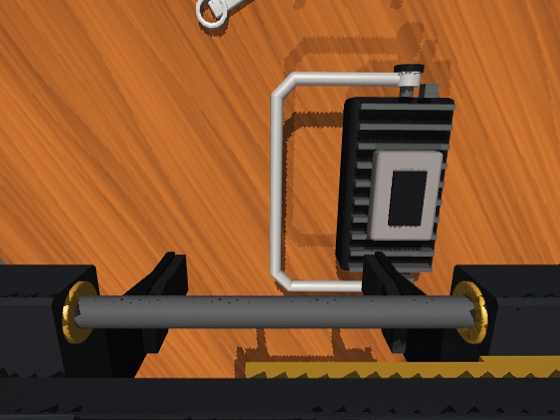

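The wrist view shows the bar vertical at u≈277, centred between the fingers, with the housing edge at u≈345. The tool is within about 2 mm of the bar's line, so I descend with the fingers partly closed.

Call:
step_arm(
  delta_pos=[
    [0, 0, -0.8],
    [0, 0, -0.8],
    [0, 0, -0.8],
    [0, 0, -0.8],
    [0, 0, -0.8],
    [0, 0, -0.8],
    [0, 0, -0.6],
    [0, 0, -0.5],
    [0, 0, -0.4],
    [0, 0, -0.3],
    [0, 0, 0],
    [0, 0, 0],
  ],
  turn=[0, 0, 0, 0, 0, 0, 0, 0, 0, 0, 0, 0],
  grip=0.3,
  newtons=8,
)

```text
time: 5.35
ee_pos: [0.443, -0.1741, 0.0294]
eef_rot: [0.87, 0.493, 0.0, 0.0]
ft_force: [0.1, -0.1, 0.5]
width: 0.061
grip_force: 0.0
```

Call:
step_arm(
  delta_pos=[
    [0, 0, 0],
    [0, 0, 0],
    [0, 0, 0],
    [0, 0, 0],
    [0, 0, 0],
    [0, 0, 0],
    [0, 0, 0],
    [0, 0, 0],
  ],
  turn=[0, 0, 0, 0, 0, 0, 0, 0],
  grip=1,
  newtons=12,
)

```text
time: 6.15
ee_pos: [0.4429, -0.1739, 0.0291]
eef_rot: [0.87, 0.493, 0.0, 0.0]
ft_force: [-0.1, 0.3, 0.5]
width: 0.0053
grip_force: 0.0
```

Run:
```python
from h import *
c=snap('wrist','w2'); s=read_state(); print(s['width'],s['grip_force'],s['ee_pos'])
d=snap('scene','s2'); t=snap('top','t2')
A=c['image']; B=np.hstack([cv2.resize(d['image'][130:270,120:300],(400,300)),cv2.resize(t['image'][150:300,300:460],(400,300))])
cv2.imwrite('pics/m2.png',np.vstack([B,cv2.resize(A,(800,300))])[:,:,::-1])
```

```text
0.0031923994601965196 0.0 [ 0.44281567 -0.17397132  0.02906923]
```

View pics/m2.png

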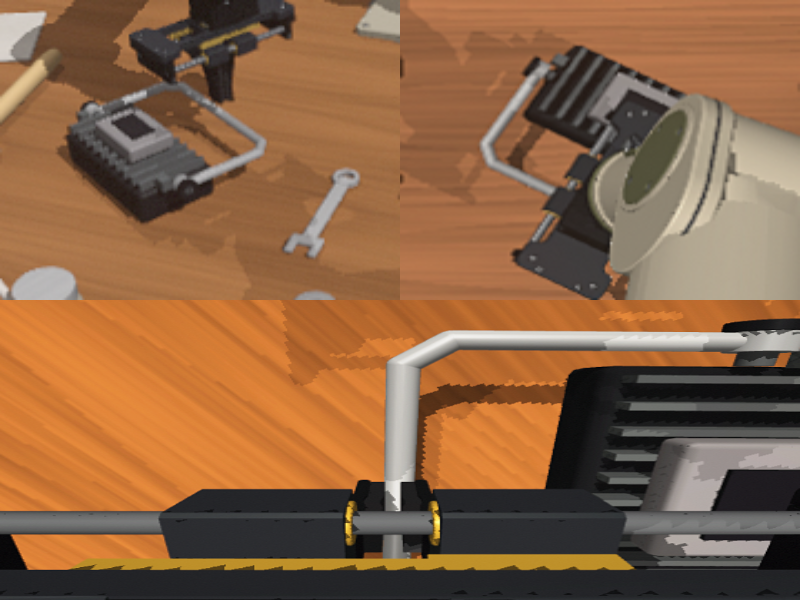

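Run:
```python
from h import *
for n in ('w1','w2','scene1','s2'):
    c=dict(np.load(f'pics/{n}.npz')); W=cloud(c); im=c['image'].astype(int)
    sat=im.max(-1)-im.min(-1); Z=W[...,2]
    R=(W[...,:2]-[.545,-.24]); a=R@[.855,-.52]; b=R@[.52,.855]
    for lo,hi in ((.03,.09),(-.03,.03),(-.09,-.03)):
        k=(Z>.025)&(Z<.12)&(a<-.06)&(a>-.16)&(b>lo)&(b<hi)&(im.min(-1)>110)&(sat<30)
        print(n,lo,k.sum(),np.median(a[k]).round(4),np.percentile(Z[k],[5,50,95]).round(4) if k.any() else '')
```

```text
w1 0.03 719 -0.119 [0.048  0.0502 0.0518]
w1 -0.03 621 -0.1198 [0.0478 0.05   0.0515]
w1 -0.09 579 -0.1197 [0.0471 0.05   0.0516]
w2 0.03 2662 -0.1192 [0.0475 0.05   0.0515]
w2 -0.03 1283 -0.1203 [0.0476 0.0501 0.0515]
w2 -0.09 346 -0.1204 [0.0492 0.0506 0.0515]
scene1 0.03 44 -0.1156 [0.044  0.047  0.0508]
scene1 -0.03 46 -0.1165 [0.0439 0.0467 0.0492]
scene1 -0.09 44 -0.1153 [0.0442 0.0469 0.0493]
s2 0.03 47 -0.1159 [0.0442 0.0473 0.0502]
s2 -0.03 30 -0.1166 [0.045  0.0478 0.0504]
s2 -0.09 18 -0.1173 [0.0444 0.0466 0.0497]
```

Run:
```python
from h import *
d=np.load('pics/s2.npz')['image']
c=snap('wrist','w3')
cv2.imwrite('pics/m3.png',np.hstack([cv2.resize(d[120:220,140:260],(400,333)),cv2.resize(c['image'][250:420,180:400],(400,333))])[:,:,::-1])
```

```text
(no output)
```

View pics/m3.png

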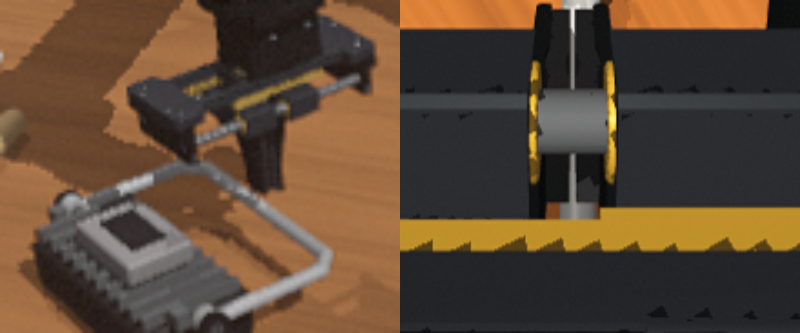

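Run:
```python
from h import *
s=read_state(); print(s['ee_pos'],s['eef_rot'],s['joint_positions'],s['width'],s['ft_force'])
c=dict(np.load('pics/s2.npz')); W=cloud(c); im=c['image']
for v in range(160,182,2):
    print(v,[ (u,*W[v,u].round(3),im[v,u].max()) for u in (217,220,223)])
v=c['view']
for P in ([.443,-.174,.029],[.443,-.174,.045],[.442,-.178,.051]):
    q=v[:3,:3]@P+v[:3,3]; print(P,cv2.projectPoints(np.array([[q[0],-q[1],-q[2]]]),np.zeros(3),np.zeros(3),c['mtx'],np.array(c['dist']))[0].ravel())
```

```text
[ 0.44278935 -0.17395462  0.02905766] [8.70108512e-01 4.92860201e-01 1.10549418e-05 6.63381978e-06] [-0.43107768  0.19183199  0.77681358  2.05344273 -0.16425656  0.95688785
 -0.10837507] 0.000955029261148315 [-0.19296867  0.08994402 -0.24970949]
160 [(217, np.float64(0.482), np.float64(-0.156), np.float64(0.139), np.uint8(47)), (220, np.float64(0.441), np.float64(-0.169), np.float64(0.114), np.uint8(36)), (223, np.float64(0.443), np.float64(-0.159), np.float64(0.117), np.uint8(30))]
162 [(217, np.float64(0.457), np.float64(-0.17), np.float64(0.117), np.uint8(38)), (220, np.float64(0.447), np.float64(-0.166), np.float64(0.111), np.uint8(42)), (223, np.float64(0.44), np.float64(-0.161), np.float64(0.109), np.uint8(33))]
164 [(217, np.float64(0.462), np.float64(-0.168), np.float64(0.113), np.uint8(34)), (220, np.float64(0.447), np.float64(-0.167), np.float64(0.106), np.uint8(39)), (223, np.float64(0.441), np.float64(-0.161), np.float64(0.103), np.uint8(33))]
166 [(217, np.float64(0.457), np.float64(-0.171), np.float64(0.104), np.uint8(39)), (220, np.float64(0.445), np.float64(-0.169), n
[... 1259 characters left out ...]
 np.float64(-0.164), np.float64(0.065), np.uint8(57))]
178 [(217, np.float64(0.355), np.float64(-0.229), np.float64(-0.005), np.uint8(136)), (220, np.float64(0.452), np.float64(-0.168), np.float64(0.064), np.uint8(147)), (223, np.float64(0.352), np.float64(-0.211), np.float64(-0.004), np.uint8(168))]
180 [(217, np.float64(0.444), np.float64(-0.183), np.float64(0.05), np.uint8(133)), (220, np.float64(0.363), np.float64(-0.215), np.float64(-0.005), np.uint8(167)), (223, np.float64(0.364), np.float64(-0.205), np.float64(-0.003), np.uint8(166))]
[0.443, -0.174, 0.029] [220.6146078  186.64533423]
[0.443, -0.174, 0.045] [220.11354363 181.78337523]
[0.442, -0.178, 0.051] [218.75480512 179.52851587]
```

The depth data puts the fingertips at z≈0.064, above the bar, while the state reports 0.029. The reported TCP height is therefore about 35 mm too low here. I'll open, go down by the measured amount, and check the height from the images.

Call:
step_arm(
  delta_pos=[
    [0, 0, 0],
    [0, 0, 0],
    [0, 0, 0],
    [0, 0, 0],
    [0, 0, 0],
    [0, 0, 0],
    [0, 0, 0],
    [0, 0, 0],
    [0, 0, 0],
    [0, 0, -0.3],
    [0, 0, -0.3],
    [0, 0, 0],
  ],
  turn=[0, 0, 0, 0, 0, 0, 0, 0, 0, 0, 0, 0],
  grip=0.3,
)

```text
time: 7.55
ee_pos: [0.4418, -0.1737, 0.0128]
eef_rot: [0.87, 0.493, -0.001, -0.001]
ft_force: [-0.9, -0.0, 1.3]
width: 0.0609
grip_force: 0.0
```

```bash
cat >> h.py <<'E'
def tip(f):
    c=snap('scene',f); W=cloud(c); im=c['image'].astype(int)
    s=read_state(); R=W[...,:2]-s['ee_pos'][:2]
    a=R@[.855,-.52]; b=R@[.52,.855]
    k=(abs(a)<.06)&(abs(b)<.02)&(im.max(-1)<70)&(W[...,2]<.3)&(W[...,2]>.012)
    k=k&(abs(a)>.0)
    q=W[k]; aa=a[k]
    for n,m in (('near',aa>.0),('far',aa<0)):
        if m.any(): print(n,m.sum(),'zmin',np.sort(q[m][:,2])[:8].round(3),'a',np.percentile(aa[m],[5,95]).round(3),'b',np.percentile(b[k][m],[5,50,95]).round(3))
    print(s['time'],s['ee_pos'].round(4),s['width'],s['ft_force'].round(2),s['grip_force'])
E
python3 - <<'E'
from h import *
tip('s3')
E
```

```text
near 365 zmin [0.052 0.053 0.053 0.053 0.054 0.055 0.057 0.057] a [0.013 0.048] b [-0.018  0.001  0.017]
far 197 zmin [0.052 0.052 0.053 0.055 0.055 0.055 0.056 0.056] a [-0.049 -0.028] b [-0.006  0.01   0.019]
7.6 [ 0.4422 -0.1739  0.0133] 0.06060747781109597 [ 0.47 -0.16 -0.6 ] 0.0
```

Call:
step_arm(
  delta_pos=[
    [0, 0, -0.3],
    [0, 0, -0.3],
    [0, 0, -0.3],
    [0, 0, 0],
  ],
  turn=[0, 0, 0, 0],
)

```text
time: 8.0
ee_pos: [0.4419, -0.1739, -0.0096]
eef_rot: [0.87, 0.493, -0.001, -0.0]
ft_force: [-0.1, -0.4, -0.6]
width: 0.0611
grip_force: 0.0
```

Run:
```python
from h import *
tip('s4')
```

```text
near 367 zmin [0.027 0.029 0.029 0.029 0.032 0.032 0.032 0.033] a [0.013 0.047] b [-0.018  0.002  0.018]
far 189 zmin [0.03  0.03  0.032 0.032 0.032 0.032 0.032 0.032] a [-0.049 -0.028] b [-0.007  0.01   0.019]
8.05 [ 0.4423 -0.174  -0.009 ] 0.06054243627016917 [ 0.55  0.09 -0.13] 0.0
```

Tip is now at about 0.028, so I close on the bar.

Call:
step_arm(
  delta_pos=[
    [0, 0, 0],
    [0, 0, 0],
    [0, 0, 0],
    [0, 0, 0],
    [0, 0, 0],
    [0, 0, 0],
    [0, 0, 0],
    [0, 0, 0],
    [0, 0, 0],
    [0, 0, 0],
  ],
  turn=[0, 0, 0, 0, 0, 0, 0, 0, 0, 0],
  grip=1,
  newtons=12,
)

```text
time: 9.05
ee_pos: [0.4454, -0.1754, -0.0074]
eef_rot: [0.87, 0.493, 0.002, 0.002]
ft_force: [6.9, -4.6, -1.9]
width: 0.0114
grip_force: 12.0
```

Call:
step_arm(
  delta_pos=[
    [0.02, -0.01, 0.48],
    [0.06, -0.04, 0.475],
    [0.1, -0.06, 0.465],
    [0.14, -0.09, 0.45],
    [0.18, -0.11, 0.43],
    [0.21, -0.13, 0.41],
    [0.25, -0.15, 0.38],
    [0, 0, 0],
  ],
  turn=[0, 0, 0, 0, 0, 0, 0, 0],
)

```text
time: 9.85
ee_pos: [0.4699, -0.1909, 0.0701]
eef_rot: [0.87, 0.493, 0.002, 0.003]
ft_force: [11.8, -7.0, -14.3]
width: 0.0116
grip_force: 12.0
```

Call:
step_arm(
  delta_pos=[
    [0.28, -0.17, 0.35],
    [0.31, -0.19, 0.32],
    [0.33, -0.2, 0.28],
    [0.36, -0.22, 0.24],
    [0.37, -0.23, 0.2],
    [0, 0, 0],
  ],
  turn=[0, 0, 0, 0, 0, 0],
)

```text
time: 10.45
ee_pos: [0.5086, -0.2147, 0.104]
eef_rot: [0.87, 0.493, -0.0, 0.0]
ft_force: [-3.5, 1.3, 7.8]
width: 0.0116
grip_force: 12.0
```

Call:
step_arm(
  delta_pos=[
    [0.39, -0.24, 0.15],
    [0.4, -0.24, 0.1],
    [0.41, -0.25, 0.06],
    [0.41, -0.25, 0.01],
    [0.41, -0.25, -0.04],
    [0, 0, 0],
  ],
  turn=[0, 0, 0, 0, 0, 0],
)

```text
time: 11.05
ee_pos: [0.5587, -0.2455, 0.1102]
eef_rot: [0.87, 0.493, -0.0, 0.0]
ft_force: [-0.8, -0.2, 0.9]
width: 0.0116
grip_force: 12.0
```

Call:
step_arm(
  delta_pos=[
    [0.4, -0.25, -0.09],
    [0.39, -0.24, -0.13],
    [0.38, -0.23, -0.18],
    [0, 0, 0],
  ],
  turn=[0, 0, 0, 0],
)

```text
time: 11.45
ee_pos: [0.5886, -0.2636, 0.0999]
eef_rot: [0.87, 0.493, -0.0, 0.001]
ft_force: [0.6, -1.5, 0.6]
width: 0.0116
grip_force: 12.0
```

Run:
```python
from h import *
c=snap('scene','s5'); s=read_state(); print(s['time'],s['ee_pos'],s['ft_force'],s['width'],s['joint_positions'])
cv2.imwrite('pics/s5c.png',cv2.resize(c['image'][80:260,100:340],(800,600))[:,:,::-1])
```

```text
11.5 [ 0.58818325 -0.26327326  0.10010697] [ 0.04585494 -1.77048757 -0.37386435] 0.011171228526243216 [-0.19403053  0.51467729  0.74502398  1.54452491 -0.36189201  1.22464625
  0.06962934]
```

View pics/s5c.png

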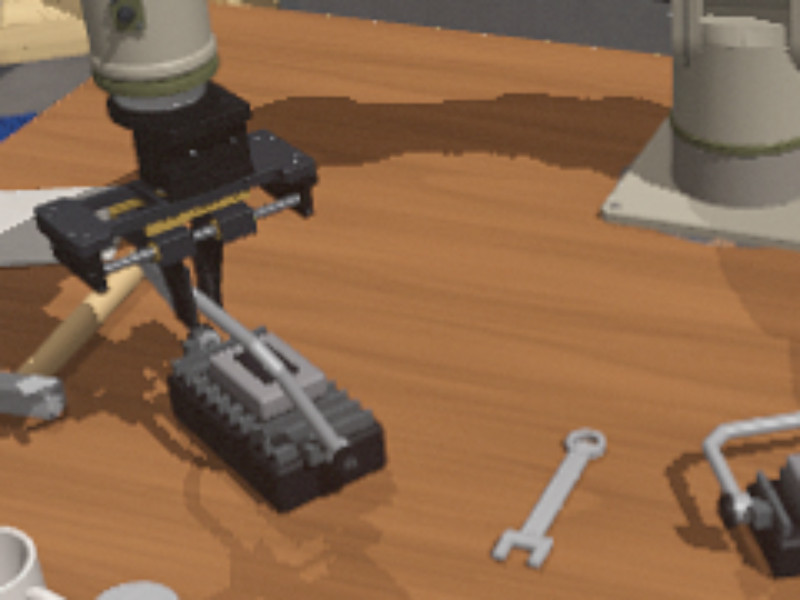

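The view shows the bar gripped at about (200,300), with the stand past upright. One more small step, then I release slowly and back out upward.

Call:
step_arm(
  delta_pos=[
    [0.2, -0.12, -0.1],
    [0.16, -0.1, -0.08],
    [0, 0, 0],
  ],
  turn=[0, 0, 0],
)

```text
time: 11.8
ee_pos: [0.5968, -0.2685, 0.0955]
eef_rot: [0.87, 0.493, -0.0, -0.0]
ft_force: [-0.7, -2.0, -2.3]
width: 0.0113
grip_force: 12.0
```

Call:
step_arm(
  delta_pos=[
    [0, 0, 0],
    [0, 0, 0],
    [0, 0, 0],
    [0, 0, 0],
    [0, 0, 0],
    [0, 0, 0],
    [0, 0, 0],
    [0, 0, 0],
    [0, 0, 0],
    [0, 0, 0],
    [0, 0, 0],
    [0, 0, 0],
  ],
  turn=[0, 0, 0, 0, 0, 0, 0, 0, 0, 0, 0, 0],
  grip=0,
)

```text
time: 13.0
ee_pos: [0.5968, -0.2682, 0.0961]
eef_rot: [0.87, 0.493, 0.0, 0.0]
ft_force: [-0.4, -0.2, 0.0]
width: 0.0863
grip_force: 0.0
```

Call:
step_arm(
  delta_pos=[
    [0, 0, 0.3],
    [0, 0, 0.5],
    [0, 0, 0.7],
    [0, 0, 0.7],
    [0, 0, 0.7],
    [0, 0, 0.7],
    [0, 0, 0.7],
    [0, 0, 0.5],
    [0, 0, 0.3],
    [0, 0, 0],
    [0, 0, 0],
  ],
  turn=[0, 0, 0, 0, 0, 0, 0, 0, 0, 0, 0],
)

```text
time: 14.1
ee_pos: [0.5967, -0.268, 0.2231]
eef_rot: [0.87, 0.493, -0.0, -0.0]
ft_force: [-0.2, -0.4, -0.4]
width: 0.087
grip_force: 0.0
```

Run:
```python
from h import *
c=snap('scene','s6'); s=read_state(); print(s['time'],s['ee_pos'],s['ft_force'],s['width'])
W=cloud(c); im=c['image'].astype(int); sat=im.max(-1)-im.min(-1)
R=W[...,:2]-[.545,-.24]; a=R@[.855,-.52]; b=R@[.52,.855]; Z=W[...,2]
k=(abs(b)<.09)&(abs(a)<.15)&(Z>.09)&(Z<.18)&(im.min(-1)>90)&(sat<30)
print(k.sum(),np.median(a[k]),np.median(Z[k]),'theta',np.arctan2(np.median(Z[k])-.045,-np.median(a[k])))
cv2.imwrite('pics/s6c.png',cv2.resize(c['image'][50:260,100:380],(800,600))[:,:,::-1])
```

```text
14.15 [ 0.59653518 -0.26797265  0.22277588] [ 0.18661405 -0.37567511 -0.17049621] 0.08706495394325074
197 0.06464981033161968 0.15121935798225272 theta 2.11754772181041
```

View pics/s6c.png

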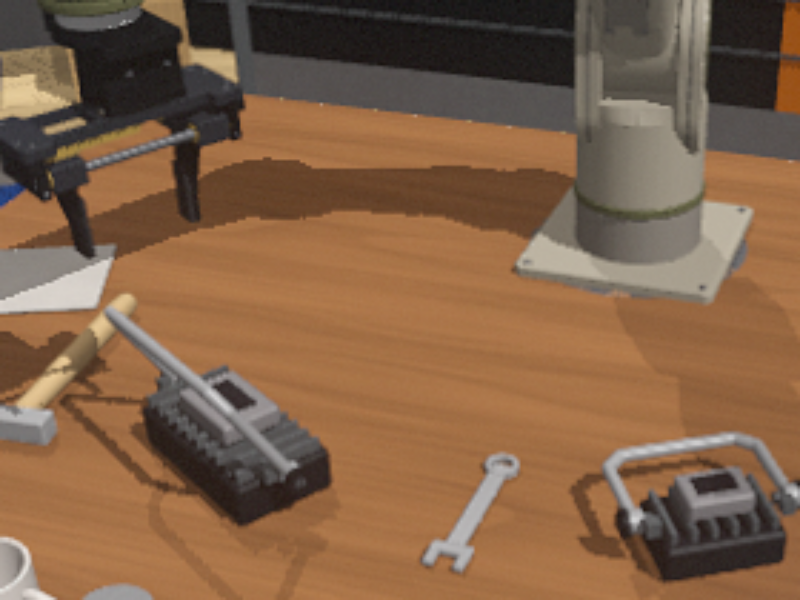

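The big stand now rests at about 2.1 rad, with its bar end at (115,315). The gripper is well clear above it, and the small stand at (680,450) is still folded.

```bash
python3 -c "
from bench import *
print(close_job())"
```

```text
the job is handed in; nothing more can be done
None
```

The larger lamp's stand is up on its stop (about 2.1 rad measured from the images) and released, the smaller lamp's stand is still folded, and the job was handed in at about 14 s; no verdict came back.

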